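# Take down the forming stack and put each tool on its place

## Task

Clear up the forming tools stacked on the instrument maker's bench, from the top down, setting each one down gently and letting go of it before taking the next: stand the wooden plug upright in the round dish, put the brass ring over the post, lift the two steel bars together as a pair in one grasp and lay them side by side, still on edge, lengthwise in the rack between its end cheeks, and last set the wooden block, upright, on the cork pad, in the middle and with its long side along the pad's long side. Do not drop anything, and leave the brass horn bell standing where it is.

Things in the scene. Friction and masses are not known exactly. Their poses are not given: they have to be found in the camera images.
- plug_mid (a point): Turned dark-wood plug, top of the stack: a 24 mm diameter stem on a round foot of 40 mm diameter, 10 mm tall; 60 mm tall in all. Loose, 60 g. The point is half-way up its axis (30 mm above its underside); z points up along the stem. It stands loose on the ring.
- ring_mid (a point): Brass ring, lying flat on the two bars, under the plug: outside diameter 60 mm, bore 26 mm, 20 mm tall. Loose, 250 g. The point is on its axis, half-way up (10 mm above its underside); z is its axis, up.
- bar_a_mid (a point): One of two alike flat steel bars that lie side by side (1 mm apart) on edge on the block, under the ring: 100 mm long (x), 14 mm wide (y), 25 mm tall (z). Loose, 200 g. The point is its centre. At the start it is the bar on the block's +y side. Together the pair is 29 mm wide. The two are interchangeable.
- bar_b_mid (a point): The other steel bar, same size and mass; at the start on the block's -y side, parallel to bar_a. The point is its centre, axes as for bar_a.
- block_mid (a point): Wooden block with small holes in its top, bottom of the stack, standing on the bench: 86 mm long (x), 60 mm wide (y), 32 mm tall (z). Loose, 160 g. The point is its centre. The bars lie along its x. At the start the whole stack is centred on it: its top is at 32 mm, the bars' top at 57 mm, the ring's top at 77 mm, the plug's top at 137 mm.
- dish: Place of the plug: shallow round light-wood dish fixed to the bench, 76 mm outside, 62 mm inside diameter, rim 10 mm high, inner floor 6 mm above the bench. Origin at its centre on the bench, z up.
- post: Place of the ring: round light-wood base fixed to the bench, 80 mm diameter, 8 mm thick, with a steel post of 9 mm diameter in its centre whose rounded top is 42.5 mm above the bench. Origin at its centre on the bench, z up.
- rack: Place of the bar pair: light-wood board fixed to the bench, 128 mm long (x), 60 mm wide (y), floor 6 mm above the bench, with a 4 mm thick cheek across each end, 16 mm high above the bench; 120 mm free between the cheeks, open along both long sides. Origin at its centre on the bench; x along its length.
- pad: Place of the block: flat cork pad fixed to the bench, 106 mm long (x), 80 mm wide (y), 6 mm thick. Origin at its centre on the bench; x along its length.
- bell: Bystander: loose brass horn bell standing on its wide mouth on the bench to the left of the work, 100 mm diameter at the foot, 130 mm tall, 200 g. Origin at the centre of its foot. Leave it alone.
There are look-alikes about, which are no part of the job. Leave any black look-alike of the rack alone.

How it is judged (in metres and radians):
On the way, in this order (a step that is already met when the one before it is completed fails the run):
1. the plug stands in the dish, released (height (world z) of plug_mid between 0.032 and 0.04 m and angle between plug_mid's own z axis and vertical below 0.1 rad and horizontal distance between plug_mid and dish below 0.013 m and linear speed of plug below 0.03 m/s and angular speed of plug below 0.3 rad/s and contact force between the fingers and plug below 0.05 N), for 0.2 s.
2. the ring lies on the base over the post, released (height (world z) of ring_mid between 0.014 and 0.022 m and angle between ring_mid's own z axis and vertical below 0.1 rad and horizontal distance between ring_mid and post below 0.011 m and linear speed of ring below 0.03 m/s and angular speed of ring below 0.3 rad/s and contact force between the fingers and ring below 0.05 N), for 0.2 s.
3. both bars are held lifted clear of the block together, side by side (contact force between the fingers and bar_a above 0.5 N and contact force between the fingers and bar_b above 0.5 N and height (world z) of each of bar_a_mid, bar_b_mid above 0.06 m and horizontal distance between bar_a_mid and bar_b_mid below 0.025 m), for 0.2 s.
4. the pair of bars lies in the rack, released (horizontal distance between bar_a_mid and bar_b_mid below 0.025 m and height (world z) of bar_a_mid between 0.0145 and 0.0225 m and angle between each of bar_a_mid, bar_b_mid's own z axis and vertical below 0.1 rad and x of bar_a_mid in the frame of rack between -0.014 and 0.014 m and y of bar_a_mid in the frame of rack between -0.022 and 0.022 m and angle between the x axis of each of bar_a_mid, bar_b_mid and the x axis of rack, either way round below 0.15 rad and height (world z) of bar_b_mid between 0.0145 and 0.0225 m and x of bar_b_mid in the frame of rack between -0.014 and 0.014 m and y of bar_b_mid in the frame of rack between -0.022 and 0.022 m and linear speed of each of bar_a, bar_b below 0.03 m/s and angular speed of each of bar_a, bar_b below 0.3 rad/s and contact force between the fingers and bar_a below 0.05 N and contact force between the fingers and bar_b below 0.05 N), for 0.2 s.
5. the block stands on the cork pad, released (height (world z) of block_mid between 0.018 and 0.026 m and angle between block_mid's own z axis and vertical below 0.1 rad and x of block_mid in the frame of pad between -0.013 and 0.013 m and y of block_mid in the frame of pad between -0.013 and 0.013 m and angle between the x axis of block_mid and the x axis of pad, either way round below 0.2 rad and linear speed of block below 0.03 m/s and angular speed of block below 0.3 rad/s and contact force between the fingers and block below 0.05 N), for 0.2 s.
At the end, for the whole second after the job is handed in: Plug in dish, within 13 mm of its centre; ring on base around post; bars on edge side by side in rack, within 14 mm along, 22 mm across, 0.15 rad; block within 13 mm of the middle of the pad each way, 0.2 rad. All upright within 0.1 rad, released, at rest (all of step 1 and all of step 2 and all of step 4 and all of step 5); the robot touches nothing.
It fails at once if the brass bell is moved by more than 15 mm or tipped (distance of bell from where it was at the start of the episode above 0.015 m or angle between bell's own z axis and vertical above 0.2 rad).
It fails at once if a thing is dropped or slammed down: it moves faster than 0.5 m/s within 8 mm of its resting height on its place ((height (world z) of plug_mid below 0.044 m and linear speed of plug above 0.5 m/s) or (height (world z) of ring_mid below 0.026 m and linear speed of ring above 0.5 m/s) or (height (world z) of bar_a_mid below 0.0265 m and linear speed of bar_a above 0.5 m/s) or (height (world z) of bar_b_mid below 0.0265 m and linear speed of bar_b above 0.5 m/s) or (height (world z) of block_mid below 0.03 m and linear speed of block above 0.5 m/s)).
It also fails if it takes over 122 s, if anything falls off the work surface, if the arm or the gripper's body presses on something with over 40 N, if the wrist force passes 120 N, or if a joint passes its speed limit or range.

## Robot

A 6-joint arm with a two-finger parallel gripper is mounted at the origin on the work surface. World frame = base frame: x ahead of the robot, y to its left, z up, the work surface at z = 0. Lengths are in m, angles in degrees, forces in N, time in s.
With the tool pointing down it reaches from about 0.4 to 0.825 m from the base axis. Payload 7 kg.
Tool frame: the origin (TCP) lies at the very end of the fingers, on their centre line; the grasp point (between the pads) lies 19 mm behind it (r.hold_point_z is the distance from the TCP to the grasp point, in m); x points along the fingers, y is the direction in which the jaws open and shut, and the axes are right-handed (so a half turn about x gives the same grasp; the last joint's range is limited). The gripper opens to 88 mm and grips with 3 to 60 N. Pads are 19 mm wide; open, the fingers measure 130 mm over their backs; the gripper's body (78 mm by 193 mm) begins 47 mm behind the grasp point.
Start: joints at [-56.259, 20.546, 0.682, 0, -70.136, -16.507], TCP at [0.2, -0.645, 0.227] pointing down, gripper open.
Joint ranges: [-176.03, 176.03], [-82.01, 121.73], [-58.28, 71.71], [-173.87, 95.51], [-174.79, -0.11], [-173.66, 173.66]. Speed limits (degrees/s): [136.94, 136.94, 172.46, 180, 180, 180].

## Interface

Orientations are given as [roll, pitch, yaw] about the fixed x, y, z axes, in that order (R = Rz(yaw) Ry(pitch) Rx(roll)).
In Python, from plant import r gives the robot as it stands. The module is installed in compiled form; this text tells all that it offers.
- The arm moves only by the shell command python3 -m creep 'ROWS' [FORCE]. ROWS is JSON, a list of rows, each a list of 7 numbers: the turn, a rotation vector about the tool's x, y, z in rad, then the shift along the tool's x, y, z in cm, then the opening in per cent of the stroke, from 0 (shut) to 100 (fully open). In form: [[rx, ry, rz, x, y, z, fingers], ...]. A call has 1 to 8 rows; each row shifts and turns the commanded pose from where the row before left it, along the tool's axes as they then stand; what a row does not reach is not made up. A row lasts 1/10 s, in which the tool goes at most 50 mm and 8.59 degrees, less where a joint would pass 70% of its speed; a pose out of reach is approached as far as the arm can. A call is refused whole if a number of a shift passes 5 or a number of a turn 0.15, either way. A call with a gripper value outside its range is refused whole. The fingers move at their own pace and stop on an object; FORCE is the grip in N (left out, the last holds). Time passes only in rows, so rows that do not move let the fingers close. It gives the time, the measured TCP pose, the force and the opening at its end, in the units of the state.
- r.get_state(): the state, without advancing time (a new reading comes with each control period).
- r.capture(name): name is "scene" or "top" or "wrist"; returns (picture, depth): 420x560x3 uint8, blue, green, red; 420x560 float32, m along the optical axis (not along the pixel's ray), 0 where there is no reading.
- r.camera_info(name): a dict with "fovy" (degrees; the focal length in pixels is half the picture's height over the tangent of half this angle, whatever the lens; pixels are square), "cx", "cy" (the principal point, pixels), "camera_from_world" (4x4, takes a point from world to camera coordinates). Camera axes: x right, y down, z forward; pixel columns grow to the right and rows downward; lengths in m; the calibration is good to about 2 mm. A picture is of the moment at which its call begins: read the wrist's pose just before it. camera_info takes no time and is no camera call; for the wrist camera it gives the pose at the moment of the call.
- r.close_job(): hands the job in, once; it reports no verdict.
Trained networks look in the newest picture that a camera, given by its name, has taken for a name from the list of things; names that differ only in an ending like _2 or _b are one class to them, and where a whole thing is asked for, a point or a joint stands for the part that bears it (a point fixed in the world has none). Each returns a list of dicts, best first, with "score" (0 to 1); they miss things now and then, are a little off and sometimes report something else, mostly with a low value. They report only what shows in the picture. A call takes as long as a camera call. They do not tell look-alikes from the thing itself.
- r.look_for(query, camera): "rect" ([left, top, right, bottom] in pixels, round what is visible of it).
- r.masks_of(query, camera): "pixels" (420x560 bool, what is visible of it) and "rect" ([left, top, right, bottom] in pixels, round what is visible of it).
The state is a dict: "time_s": time; "joints": joint angles; "qd": joint speeds; "joint_torque": joint torques, N m; "tcp_pos": TCP position; "eef_rot": TCP orientation; "contact_force": force on the tool from outside, world axes, zero at the start; "moment": the same for the moment, N m; "gripper_width": finger opening in m.
Only numpy, scipy, OpenCV 4.12 (cv2) and the standard library are available. Lean on these libraries where they do the work, as an engineer would, in place of code of your own. Each camera call takes 0.05 s, during which the arm holds its last target. There are 200 camera calls.

## Working session

There is one attempt and no reset: what is moved stays moved. The work goes in short steps, Python scripts to look and compute and a shell command to move; the robot and the scene stay as the last step left them, time stands still between calls to the robot, and variables do not carry over. Pictures are saved under pics/ and viewed, about 12 in all and at most 16, crops included, and the job is handed in when it is done.

```bash
mkdir -p pics
python3 - <<'E'
from plant import r
import cv2,numpy as np
s=r.get_state();print(s)
for n in("scene","top"):
    p,d=r.capture(n);cv2.imwrite(f"pics/{n}0.png",p);np.save(f"pics/{n}0.npy",d)
    print(n,r.camera_info(n))
E
```

```text
{'time_s': 0.0, 'joints': array([-5.62585162e+01,  2.05922327e+01,  6.34143940e-01, -1.91270779e-02,
       -7.01364163e+01, -1.65061521e+01]), 'qd': array([ 0.08904274,  0.01809361, -0.00383117, -0.06455068, -0.00469007,
        0.04380305]), 'joint_torque': array([ 7.56708178e-04, -5.82724249e+01,  2.93054527e+01,  6.99665576e+00,
        7.05490995e-03, -1.89223783e-04]), 'tcp_pos': array([ 0.19981632, -0.64423649,  0.22561963]), 'eef_rot': array([ 95.73519149,  89.90379906, 112.96400936]), 'contact_force': array([ 0.11341386, -0.66753978,  0.42266635]), 'moment': array([-0.00324554, -0.03306175,  0.02040709]), 'gripper_width': 0.08757423999292323}
scene {'fovy': 48.34244770083282, 'cx': 279.9042172342048, 'cy': 210.23124882940937, 'camera_from_world': array([[-0.71613766,  0.69794444, -0.00451726,  0.28195245],
       [ 0.56216554,  0.57295942, -0.59639534, -0.21995474],
       [-0.41366261, -0.42964061, -0.80267814,  1.28730356],
       [ 0.        ,  0.        ,  0.        ,  1.        ]])}
top {'fovy': 44.097183276205094, 'cx': 278.7823313962907, 'cy': 200.0924405984398, 'camera_from_world': array([[ 0.01703027, -0.99978803, -0.01157004,  0.05065634],
       [-0.98502024, -0.01479052, -0.17180326,  0.41241484],
       [ 0.17159572,  0.01432258, -0.98506333,  1.4113389 ],
       [ 0.        ,  0.        ,  0.        ,  1.        ]])}
```

View pics/scene0.png

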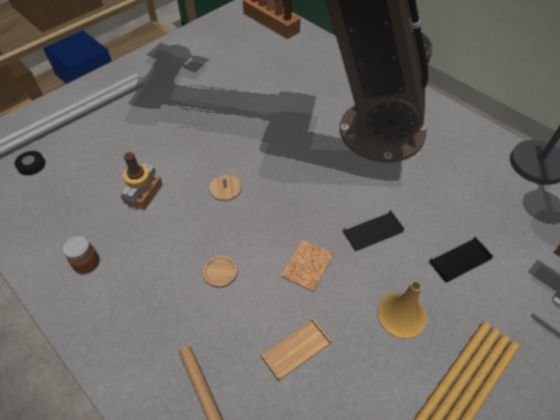

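View pics/top0.png

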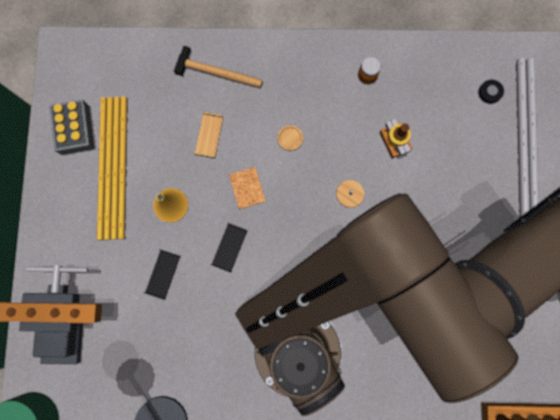

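Scene/top views: the stack is at top (397,138). Dish is at (290,138), post base (350,193), cork pad (247,187), and bell (170,204). There are three rack-like boards: light wood at top (209,135), and black at (163,274) and (229,247). The light-wood one fits the description; the black ones are the look-alikes.

```bash
cat > h.py <<'E'
from plant import r
import cv2,numpy as np
from scipy.spatial.transform import Rotation as R
def ray(info,uv,z):
    """pixels -> world points at height z"""
    f=210/np.tan(np.radians(info["fovy"])/2);M=np.array(info["camera_from_world"])
    uv=np.atleast_2d(uv).astype(float)
    d=np.c_[(uv[:,0]-info["cx"])/f,(uv[:,1]-info["cy"])/f,np.ones(len(uv))]@M[:3,:3]
    c=-M[:3,:3].T@M[:3,3]
    return c+d*((z-c[2])/d[:,2])[:,None]
def cloud(info,dep):
    f=210/np.tan(np.radians(info["fovy"])/2);M=np.array(info["camera_from_world"])
    v,u=np.mgrid[:420,:560];P=np.stack([(u-info["cx"])/f*dep,(v-info["cy"])/f*dep,dep],-1)
    return (P-M[:3,3])@M[:3,:3]
def rect(p):
    """centre, sizes, long-axis angle of minAreaRect of xy points (m)"""
    (c,s,a)=cv2.minAreaRect((p[:,:2]*1000).astype(np.float32))
    if s[0]<s[1]: a+=90;s=s[::-1]
    return np.round(c,1),np.round(s,1),round((a+90)%180-90,1)
E
python3 - <<'E'
from h import *
Z=dict(dish=.010,post=.008,rack=.006,pad=.006,block_mid=.032,bell=0,bar_a_mid=.057,ring_mid=.077,plug_mid=.137)
for cam in("top","scene"):
    p,d=r.capture(cam);i=r.camera_info(cam);C=cloud(i,d)
    for q,z in Z.items():
        for m in r.masks_of(q,cam)[:3]:
            if m["score"]<.3: continue
            k=m["pixels"];v,u=np.nonzero(k)
            w=ray(i,np.c_[u,v],z)
            print(cam,q,round(m["score"],2),np.round(m["rect"]),*rect(w),"mean",np.round(w.mean(0)*1000)[:2],"z",np.round(np.percentile(C[k][:,2],[5,50,95])*1000))
p,d=r.capture("top")
cv2.imwrite("pics/a.png",np.hstack([cv2.resize(p[105:175,360:430],(400,400),interpolation=2),cv2.resize(p[100:170,175:245],(400,400),interpolation=2)]))
E
```

```text
top dish 0.75 [281. 129. 308. 150.] [598.1  28.2] [75.5 75.2] -89.2 mean [598.  29.] z [-1.  6. 13.]
top post 0.91 [337. 180. 362. 210.] [ 438.9 -143.8] [76.2 75.6] -13.8 mean [ 439. -144.] z [ 2.  8. 14.]
top rack 0.6 [144. 251. 178. 301.] [201.5 379.9] [127.9  61.2] -17.1 mean [201. 380.] z [ 0.  6. 12.]
top rack 0.58 [197. 113. 224. 160.] [608.5 267.9] [135.   68.8] -10.5 mean [607. 267.] z [-1.  6. 14.]
top rack 0.55 [211. 225. 246. 273.] [279.9 195.6] [127.2  60.2] -19.9 mean [280. 195.] z [ 1.  6. 13.]
top pad 0.85 [226. 168. 263. 207.] [451.2 150.5] [104.4  79.7] 17.7 mean [451. 150.] z [ 0.  6. 11.]
top pad 0.51 [151. 190. 190. 222.] [397.5 367. ] [97.4 95.9] 47.1 mean [397. 367.] z [  2.  20. 127.]
top block_mid 0.57 [378. 128. 395. 155.] [ 583.  -249.5] [87.8 24.7] 24.9 mean [ 583. -248.] z [ 3. 27. 37.]
top bell 0.6 [153. 190. 192. 223.] [400.6 370.7] [101.9 100.6] 2.7 mean [399. 370.] z [ -0.  17. 126.]
top bar_a_mid 0.67 [386. 120. 407. 157.] [ 588.1 -264. ] [104.1  23. ] 23.9 mean [ 586. -264.] z [31. 53. 62.]
scene dish 0.97 [203. 258. 237. 287.] [606.8  29.7] [76.4 74
[... 724 characters left out ...]
  69.6] -1.9 mean [ 596. -265.] z [ 1. 20. 32.]
scene pad 0.84 [280. 241. 332. 294.] [456.  150.2] [107.9  81.5] 16.9 mean [458. 151.] z [2. 4. 7.]
scene block_mid 0.71 [124. 176. 158. 209.] [ 599.1 -242.3] [105.5  53.1] 8.5 mean [ 601. -242.] z [-0. 20. 32.]
scene bell 0.9 [375. 282. 428. 337.] [389.7 369.6] [126.2  96.1] -15.8 mean [397. 365.] z [  2.  23. 123.]
scene bar_a_mid 0.73 [127. 164. 154. 204.] [ 599.8 -256.8] [110.7  29.7] 22.8 mean [ 611. -250.] z [33. 47. 56.]
scene ring_mid 0.5 [127. 162. 150. 191.] [ 602.1 -258.1] [58.6 58.5] -10.8 mean [ 603. -253.] z [58. 73. 77.]
scene plug_mid 0.53 [124. 153. 144. 181.] [ 611.4 -244.2] [86. 35.] 74.6 mean [ 612. -240.] z [ 79. 101. 136.]
```

View pics/a.png

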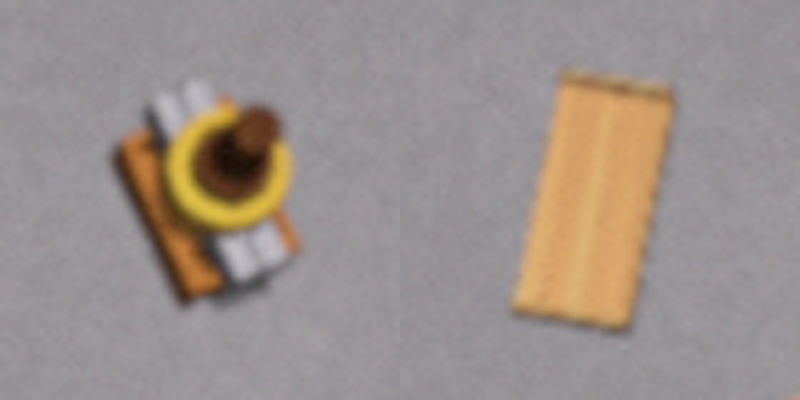

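The crop confirms the stack and the light-wood rack (two end cheeks, y≈75 and 315). Now a helper to compute moves.

```bash
cat >> h.py <<'E'
def plan(x,y,z,jaw):
    """print turn (rad, tool) and then the shift (cm, tool axes after the turn) to TCP x,y,z (m), jaw line angle deg"""
    s=r.get_state();A=R.from_euler('xyz',s["eef_rot"],degrees=True);m=A.as_matrix()
    now=np.degrees(np.arctan2(m[1,1],m[0,1]));t=now+(jaw-now+90)%180-90
    a=np.radians(t);Y=np.array([np.cos(a),np.sin(a),0]);X=np.array([0,0,-1.])
    B=R.from_matrix(np.c_[X,Y,np.cross(X,Y)])
    print("t",round(s["time_s"],2),"tcp",np.round(s["tcp_pos"]*1000,1),"jaw",round(now,1),"q6",round(s["joints"][5],1),"grip",round(s["gripper_width"]*1000,1),"F",np.round(s["contact_force"],1))
    print("turn",np.round((A.inv()*B).as_rotvec(),3),"shift",np.round(B.inv().apply(np.array([x,y,z])-s["tcp_pos"])*100,2),"jaw->",round(t,1))
E
python3 -c "
from h import *
plan(.53,-.257,.30,114)"
```

```text
t 1.15 tcp [ 200.  -644.7  226.5] jaw 107.2 q6 -16.5 grip 87.7 F [ 0.8 -0.7  0.1]
turn [-0.118  0.    -0.   ] shift [-7.35 21.99 45.92] jaw-> 114.0
```

```bash
python3 -m creep '[[-0.118,0,0,-3,0,0,100],[0,0,0,-4.35,0,0,100],[0,0,0,0,1.8,3.8,100],[0,0,0,0,1.8,3.8,100],[0,0,0,0,1.8,3.8,100],[0,0,0,0,1.8,3.8,100],[0,0,0,0,1.8,3.8,100],[0,0,0,0,1.8,3.8,100]]'; python3 -m creep '[[0,0,0,0,1.8,3.8,100],[0,0,0,0,1.8,3.8,100],[0,0,0,0,1.8,3.8,100],[0,0,0,0,1.8,3.8,100],[0,0,0,0,1.8,3.8,100],[0,0,0,0,1.8,3.8,100],[0,0,0,0,0,0,100],[0,0,0,0,0,0,100]]'
python3 - <<'E'
from h import *
plan(.53,-.257,.30,114)
p,d=r.capture("wrist");cv2.imwrite("pics/w1.png",p);i=r.camera_info("wrist");print(i)
E
```

```text
time_s: 1.95
tcp_pos: [0.3652, -0.4519, 0.3003]
eef_rot: [-59.6, 90.0, -35.6]
contact_force: [0.2, -0.0, 0.5]
gripper_width: 0.088
time_s: 2.75
tcp_pos: [0.5292, -0.261, 0.2999]
eef_rot: [153.8, 90.0, 177.9]
contact_force: [-0.1, -1.5, 0.2]
gripper_width: 0.0879
t 2.75 tcp [ 529.2 -261.   299.9] jaw 114.1 q6 -58.6 grip 87.9 F [-0.1 -1.5  0.2]
turn [ 0.002 -0.    -0.   ] shift [-0.01  0.33  0.23] jaw-> 114.0
{'fovy': 62.220697878866304, 'cx': 272.4617439513455, 'cy': 206.12517142981457, 'camera_from_world': array([[-4.07779467e-01,  9.13080326e-01, -4.73195583e-04,
         4.54348440e-01],
       [ 8.83007239e-01,  3.94480703e-01,  2.54328902e-01,
        -4.13868179e-01],
       [ 2.32409383e-01,  1.03292269e-01, -9.67117669e-01,
         3.64806165e-01],
       [ 0.00000000e+00,  0.00000000e+00,  0.00000000e+00,
         1.00000000e+00]])}
```

View pics/w1.png

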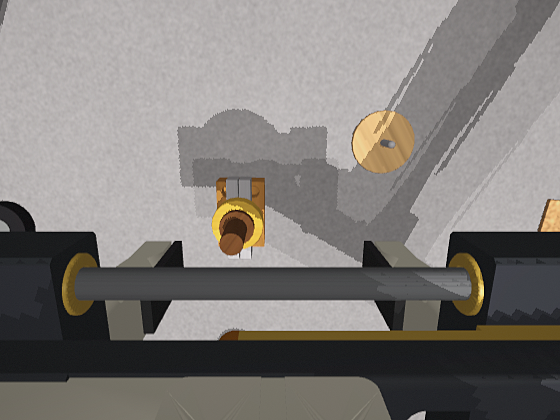

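The wrist view shows the stack at about (240,215), plug top at (232,245) and the post base at (383,141). The fingers cover the lower part.

```bash
cat >> h.py <<'E'
def loc(cam,Z,thr=.3,n=2,save=None):
    p,d=r.capture(cam);i=r.camera_info(cam);C=cloud(i,d)
    if save: cv2.imwrite(save,p)
    for q,z in Z.items():
        for m in r.masks_of(q,cam)[:n]:
            if m["score"]<thr: continue
            k=m["pixels"];v,u=np.nonzero(k);w=ray(i,np.c_[u,v],z)
            t=C[k];t=t[np.abs(t[:,2]-z)<.006]
            print(q,round(m["score"],2),np.round(m["rect"]),"ray",*rect(w),"| depth top",len(t),*(rect(t) if len(t)>5 else ()),np.round(np.median(t,0)*1000,1) if len(t) else "")
E
python3 - <<'E'
from h import *
loc("wrist",dict(post=.008,block_mid=.032,bar_a_mid=.057,ring_mid=.077,plug_mid=.137))
E
```

```text
post 0.75 [352. 108. 417. 177.] ray [ 439.9 -147.5] [79.4 79.4] 72.0 | depth top 2983 [ 440.3 -146.5] [79.  78.5] 89.3 [ 439.6 -148.3    8.2]
block_mid 0.77 [219. 179. 266. 252.] ray [ 593.5 -277.9] [91.4 60.4] 23.7 | depth top 567 [ 596.  -276.3] [86.6 59.6] 23.7 [ 573.7 -266.6   32.2]
bar_a_mid 0.71 [241. 175. 256. 259.] ray [ 590.5 -270.4] [100.6  14.2] 23.1 | depth top 308 [ 591.6 -268.8] [98.5 13.8] 25.4 [ 561.4 -282.2   57.3]
bar_a_mid 0.34 [226. 174. 239. 261.] ray [ 596.3 -284.9] [104.5  16.5] 22.6 | depth top 283 [ 598.6 -283.3] [99.7 15.6] 22.5 [ 563.2 -297.4   57.2]
ring_mid 0.7 [212. 196. 262. 250.] ray [ 590.8 -276.9] [59.1 58.1] -83.7 | depth top 928 [ 592.9 -276.4] [58.8 54.1] -84.5 [ 583.7 -279.8   77.2]
plug_mid 0.56 [218. 211. 255. 255.] ray [ 582.7 -276. ] [46.4 34.1] 24.0 | depth top 463 [ 595.2 -276.3] [22.8 22.8] -5.3 [ 594.4 -276.3  137.2]
```

Run:
```python
from h import *
Z=dict(post=.008,bar_a_mid=.057,ring_mid=.077,plug_mid=.137)
loc("scene",Z);print();
p,d=r.capture("top");i=r.camera_info("top");C=cloud(i,d)
s=r.get_state();print(s["qd"],s["tcp_pos"])
for n in("scene","top","wrist"):
    p,d=r.capture(n);i=r.camera_info(n);C=cloud(i,d).reshape(-1,3)
    for lo,hi in((.068,.085),(.128,.145)):
        k=(np.abs(C[:,0]-.6)<.07)&(np.abs(C[:,1]+.265)<.07)&(C[:,2]>lo)&(C[:,2]<hi)
        print(n,lo,k.sum(),np.round(C[k].mean(0)*1000,1),rect(C[k]) if k.sum()>3 else "")
    f=210/np.tan(np.radians(i["fovy"])/2);M=i["camera_from_world"]
    q=M[:3,:3]@s["tcp_pos"]+M[:3,3];print(n,"tcp px",q[:2]/q[2]*f+[i["cx"],i["cy"]])
```

```text
post 0.71 [208. 175. 242. 203.] ray [ 447.9 -142.7] [80.  74.5] 48.7 | depth top 579 [ 444.7 -146.3] [79. 75.] 51.7 [ 447.3 -142.2    6.1]
bar_a_mid 0.69 [128. 165. 153. 205.] ray [ 599.6 -257.3] [110.   28.7] 23.5 | depth top 88 [ 595.5 -268. ] [99.8 15.1] 24.9 [ 624.6 -255.    54.3]
bar_a_mid 0.32 [209. 177. 242. 199.] ray [ 468.8 -110.3] [76.3 70.4] 48.7 | depth top 0 
ring_mid 0.65 [124. 164. 150. 190.] ray [ 608.3 -260.8] [64.9 59.8] 57.2 | depth top 177 [ 603.6 -267.9] [57.8 42.8] -32.3 [ 611.6 -260.6   74.8]
plug_mid 0.56 [124. 153. 146. 179.] ray [ 611.4 -243.9] [82.  32.3] 75.5 | depth top 66 [ 599.5 -274.4] [20.9 20.1] 55.2 [ 599.7 -273.6  134.8]

[ 0.08491919  0.04868236  0.14075981  0.0362885  -0.00952699 -0.05364781] [ 0.52862475 -0.2620696   0.30008506]
scene 0.068 295 [ 602.7 -265.7   76.4] (array([ 600., -272.]), array([58.3, 52.4]), -18.1)
scene 0.128 85 [ 599.3 -274.2  133.9] (array([ 598.8, -275.8]), array([23., 23.]), -85.7)
scene tcp px [140.14406764  84.88916047]
top 0.068 12 [ 599.1 -299.8   76.8] (array([ 598.3, -300.6]), array([14.7,  6.3]), -5.1)
top 0.128 28 [ 596.1 -278.5  136.4] (array([ 596.2, -279.2]), array([21.6, 10.5]), 21.8)
top tcp px [415.96436791 132.85074319]
wrist 0.068 1006 [ 587.1 -276.7   76.9] (array([ 593.4, -276. ]), array([59.1, 54.5]), -83.1)
wrist 0.128 491 [ 594.6 -275.7  136.5] (array([ 595.7, -275.8]), array([23.6, 23.2]), -24.3)
wrist tcp px [271.51394754 258.98881781]
```

```bash
python3 -c "
from h import *
plan(.595,-.276,.10,113.7)"
```

```text
t 3.55 tcp [ 528.7 -261.9  300.1] jaw 114.0 q6 -58.6 grip 87.5 F [0.2 0.2 0.1]
turn [ 0.005 -0.     0.   ] shift [20.01 -3.96  5.5 ] jaw-> 113.7
```

```bash
python3 -m creep '[[0.005,0,0,0,-2,2.75,100],[0,0,0,0,-1.96,2.75,100],[0,0,0,4,0,0,100],[0,0,0,4,0,0,100],[0,0,0,4,0,0,100],[0,0,0,3,0,0,100],[0,0,0,0,0,0,100],[0,0,0,0,0,0,100]]'
python3 - <<'E'
from h import *
plan(.595,-.276,.10,113.7)
p,d=r.capture("wrist");cv2.imwrite("pics/w2.png",p);C=cloud(r.camera_info("wrist"),d).reshape(-1,3)
for lo,hi in((.068,.085),(.128,.145)):
    k=(np.hypot(C[:,0]-.595,C[:,1]+.276)<.045)&(C[:,2]>lo)&(C[:,2]<hi)
    print(k.sum(),np.round(C[k].mean(0)*1000,1),rect(C[k]) if k.sum()>3 else "")
E
```

```text
time_s: 4.35
tcp_pos: [0.5953, -0.2762, 0.1507]
eef_rot: [-156.4, 90.0, -132.7]
contact_force: [0.0, -0.5, 0.1]
gripper_width: 0.0877
t 4.35 tcp [ 595.3 -276.2  150.7] jaw 113.7 q6 -58.4 grip 87.7 F [ 0.  -0.5  0.1]
turn [ 0.001 -0.001  0.   ] shift [ 5.07  0.03 -0.03] jaw-> 113.7
2544 [ 588.3 -279.7   78.1] (array([ 594.2, -276.9]), array([59.5, 53.9]), -66.8)
1628 [ 595.  -276.5  137.7] (array([ 595.9, -276.4]), array([23.6, 22.1]), -67.9)
```

View pics/w2.png

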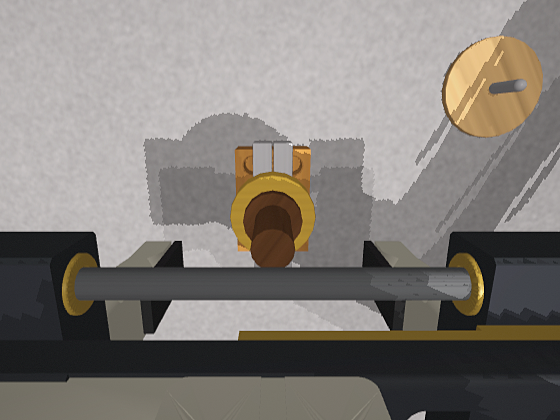

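The plug (272,248) is centred between the fingers (about 165 to 380). Descend, then close.

```bash
python3 -m creep '[[0,0,0,2.5,0,0,100],[0,0,0,2.5,0,0,100],[0,0,0,0,0,0,100],[0,0,0,0,0,0,50],[0,0,0,0,0,0,35],[0,0,0,0,0,0,30],[0,0,0,0,0,0,20],[0,0,0,0,0,0,10]]' 20;python3 -m creep '[[0,0,0,0,0,0,10],[0,0,0,0,0,0,10],[0,0,0,0,0,0,10],[0,0,0,-1,0,0,10],[0,0,0,-3,0,0,10],[0,0,0,-4,0,0,10],[0,0,0,-4,0,0,10],[0,0,0,0,0,0,10]]'
python3 - <<'E'
from h import *
plan(.605,.028,.22,113.7)
i=r.camera_info("top");p,d=r.capture("top");C=cloud(i,d)
loc("top",dict(dish=.010),n=1)
loc("scene",dict(dish=.010),n=1)
E
```

```text
time_s: 5.2
tcp_pos: [0.5953, -0.2759, 0.1007]
eef_rot: [-34.9, 89.9, -11.1]
contact_force: [0.7, -0.1, 0.3]
gripper_width: 0.0533
time_s: 6.0
tcp_pos: [0.5979, -0.2772, 0.2278]
eef_rot: [-43.6, 89.4, -19.9]
contact_force: [-0.1, -0.2, -1.4]
gripper_width: 0.0227
t 6.0 tcp [ 597.9 -277.2  227.8] jaw 113.8 q6 -58.4 grip 22.7 F [-0.1 -0.2 -1.4]
turn [0.001 0.008 0.008] shift [ 0.78 27.66 12.91] jaw-> 113.7
dish 0.77 [279. 129. 302. 150.] ray [599.6  29.7] [72.6 72.2] -89.2 | depth top 414 [599.8  29.8] [73.7 73.4] 41.9 [598.1  30.9   7.6]
dish 0.71 [201. 258. 239. 287.] ray [606.9  29.6] [76.4 74.7] 45.6 | depth top 638 [604.7  27.3] [76.  73.7] 33.8 [605.1  26.7   6.3]
```

```bash
python3 -m creep '[[0,0,0,0,2,1,10],[0,0,0,0,3.8,1.7,10],[0,0,0,0,3.8,1.7,10],[0,0,0,0,3.8,1.7,10],[0,0,0,0,3.8,1.7,10],[0,0,0,0,3.8,1.7,10],[0,0,0,0,3.8,1.7,10],[0,0,0,0,2,1,10]]'; python3 -m creep '[[0,0,0,2,0.6,0.3,10],[0,0,0,4,0,0,10],[0,0,0,3,0,0,10],[0,0,0,0,0,0,10],[0,0,0,0,0,0,10]]'
python3 - <<'E'
from h import *
loc("wrist",dict(dish=.010,plug_mid=.16),save="pics/w3.png")
plan(.602,.028,.03,113.7)
E
```

```text
time_s: 7.05
tcp_pos: [0.5983, 0.0212, 0.2189]
eef_rot: [166.6, 89.9, -169.6]
contact_force: [1.0, -0.7, -0.7]
gripper_width: 0.0229
time_s: 7.55
tcp_pos: [0.5992, 0.025, 0.1298]
eef_rot: [-168.5, 89.9, -144.7]
contact_force: [0.2, 0.2, 0.2]
gripper_width: 0.0232
dish 0.82 [230. 163. 320. 233.] ray [596.   25.2] [74.6 60.9] -68.0 | depth top 4460 [596.3  25.3] [75. 60.] -67.8 [593.9  21.8   8. ]
t 7.7 tcp [600.5  25.4 131.9] jaw 113.7 q6 -87.4 grip 23.0 F [ 0.3 -0.1 -0.8]
turn [0.    0.003 0.001] shift [10.19  0.18  0.24] jaw-> 113.7
```

View pics/w3.png

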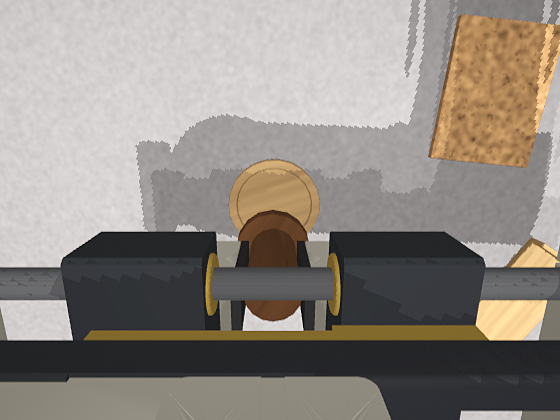

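The dish is at (275,~205), 75 mm across the jaw line, and the plug is above it. A fit with the known diameter puts its centre at about (603,28). Lowering.

```bash
python3 -m creep '[[0,0,0,2,0.17,0.34,10],[0,0,0,3,0,0,10],[0,0,0,2.5,0,0,10],[0,0,0,1.5,0,0,10],[0,0,0,0.3,0,0,10],[0,0,0,0,0,0,10],[0,0,0,0,0,0,10]]'
python3 -c "
from h import *
plan(.603,.0283,.0297,113.7)"
```

```text
time_s: 8.4
tcp_pos: [0.6029, 0.0284, 0.0387]
eef_rot: [-9.2, 89.9, 14.5]
contact_force: [0.2, 0.7, -0.2]
gripper_width: 0.0227
t 8.4 tcp [602.9  28.4  38.7] jaw 113.7 q6 -87.5 grip 22.7 F [ 0.2  0.7 -0.2]
turn [0.    0.002 0.   ] shift [ 0.9  -0.02  0.  ] jaw-> 113.7
```

```bash
python3 -m creep '[[0,0,0,0.3,0,0,10],[0,0,0,0.25,0,0,10],[0,0,0,0.15,0,0,10],[0,0,0,0,0,0,10],[0,0,0,0,0,0,10]]'
python3 -m creep '[[0,0,0,0.1,0,0,10],[0,0,0,0,0,0,10],[0,0,0,0,0,0,10]]'
```

```text
time_s: 8.9
tcp_pos: [0.603, 0.0286, 0.0331]
eef_rot: [-15.3, 89.8, 8.5]
contact_force: [-6.1, 1.7, 20.7]
gripper_width: 0.0232
time_s: 9.2
tcp_pos: [0.6031, 0.0286, 0.0329]
eef_rot: [-15.8, 89.8, 8.0]
contact_force: [-8.3, 1.1, 26.5]
gripper_width: 0.0227
```

Contact came at z=33, about 3 mm early, so I check whether it stands on the floor or the rim.

```bash
python3 -m creep '[[0,0,0,-0.25,0,0,10],[0,0,0,0,0,0,10]]'
python3 - <<'E'
from h import *
p,d=r.capture("wrist");s,_=r.capture("scene")
cv2.imwrite("pics/w4.png",np.hstack([cv2.resize(p[130:330,172:372],(400,400)),cv2.resize(s[235:305,185:255],(400,400),interpolation=2)]))
E
```

```text
time_s: 9.4
tcp_pos: [0.6025, 0.0285, 0.033]
eef_rot: [-8.3, 89.9, 15.4]
contact_force: [-4.8, 1.4, 11.8]
gripper_width: 0.0228
```

View pics/w4.png

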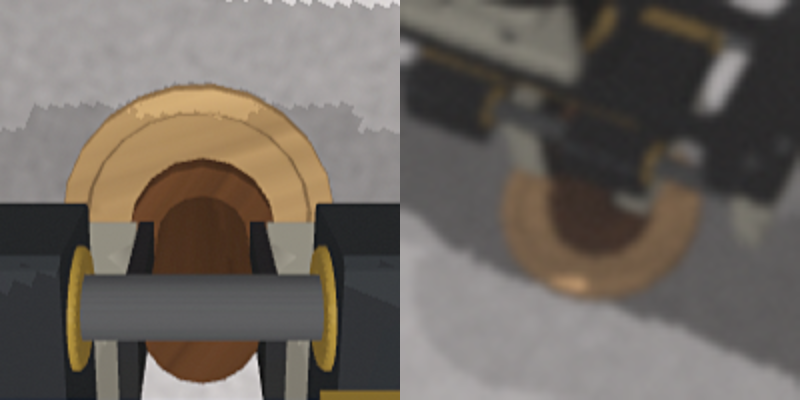

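The plug is well inside the dish, slightly tilted at most. Release.

```bash
python3 -m creep '[[0,0,0,0,0,0,30],[0,0,0,0,0,0,32],[0,0,0,0,0,0,40],[0,0,0,0,0,0,60],[0,0,0,0,0,0,80],[0,0,0,0,0,0,90],[0,0,0,0,0,0,90]]'
python3 - <<'E'
from h import *
plan(.602,.028,.23,113.7)
p,d=r.capture("wrist");cv2.imwrite("pics/x.png",p);C=cloud(r.camera_info("wrist"),d).reshape(-1,3)
k=(np.hypot(C[:,0]-.603,C[:,1]-.028)<.035)
for lo,hi in((.012,.02),(.025,.055),(.058,.075)):
    q=C[k&(C[:,2]>lo)&(C[:,2]<hi)];print(len(q),np.round(q.mean(0)*1000,1) if len(q) else "")
E
```

```text
time_s: 10.2
tcp_pos: [0.6018, 0.0282, 0.0315]
eef_rot: [178.9, 90.0, -157.4]
contact_force: [-0.1, 0.0, 0.1]
gripper_width: 0.0614
t 10.2 tcp [601.8  28.2  31.5] jaw 113.7 q6 -87.5 grip 61.4 F [-0.1  0.   0.1]
turn [ 0. -0. -0.] shift [-19.85  -0.03   0.02] jaw-> 113.7
1931 [596.2  26.3  16.1]
1639 [595.5  23.9  41.5]
1621 [606.6  30.4  66.2]
```

```bash
python3 -m creep '[[0,0,0,-1,0,0,95],[0,0,0,-3,0,0,100],[0,0,0,-4,0,0,100],[0,0,0,-4,0,0,100],[0,0,0,-3,0,0,100],[0,0,0,0,0,0,100]]'
python3 - <<'E'
from h import *
loc("wrist",dict(dish=.01,plug_mid=.066),save="pics/x.png")
plan(.595,-.276,.16,113.7)
E
```

```text
time_s: 10.85
tcp_pos: [0.6044, 0.0286, 0.1878]
eef_rot: [-11.7, 89.5, 12.0]
contact_force: [-0.4, 0.0, -0.9]
gripper_width: 0.0879
dish 0.68 [232. 148. 308. 221.] ray [599.8  27. ] [73.6 73.2] -40.0 | depth top 1906 [600.5  27.3] [74.3 74.1] 51.3 [595.9  23.3   7. ]
plug_mid 0.77 [254. 167. 293. 211.] ray [593.9  26.1] [39.1 32.6] 23.8 | depth top 634 [601.6  29.4] [23.4 23.3] -76.4 [601.3  29.2  63.4]
t 11.0 tcp [601.3  28.2 181.8] jaw 113.7 q6 -87.5 grip 87.5 F [ 0.4  0.3 -0.6]
turn [-0.  0. -0.] shift [  2.18 -27.6  -12.81] jaw-> 113.7
```

The plug stands centred in the dish. Next, the ring.

```bash
python3 -m creep '[[0,0,0,0,-2,-1,100],[0,0,0,0,-3.8,-1.75,100],[0,0,0,0,-3.8,-1.75,100],[0,0,0,0,-3.8,-1.75,100],[0,0,0,0,-3.8,-1.75,100],[0,0,0,0,-3.8,-1.75,100],[0,0,0,0,-3.8,-1.75,100],[0,0,0,0,-2.8,-1.3,100]]'; python3 -m creep '[[0,0,0,2,0,0,100],[0,0,0,2,0,0,100],[0,0,0,0,0,0,100],[0,0,0,0,0,0,100]]'
python3 - <<'E'
from h import *
p,d=r.capture("wrist");cv2.imwrite("pics/x.png",p);C=cloud(r.camera_info("wrist"),d).reshape(-1,3)
for lo,hi in((.068,.085),(.05,.064)):
    k=(np.hypot(C[:,0]-.595,C[:,1]+.276)<.065)&(C[:,2]>lo)&(C[:,2]<hi)
    print(k.sum(),np.round(C[k].mean(0)*1000,1),rect(C[k]) if k.sum()>3 else "")
plan(.595,-.276,.060,113.7)
E
```

```text
time_s: 11.8
tcp_pos: [0.5943, -0.2782, 0.1798]
eef_rot: [147.1, 89.8, 170.7]
contact_force: [0.0, 0.2, -1.2]
gripper_width: 0.0872
time_s: 12.2
tcp_pos: [0.5949, -0.276, 0.1407]
eef_rot: [153.9, 89.9, 177.6]
contact_force: [0.5, -0.3, 0.2]
gripper_width: 0.0878
5067 [ 595.4 -276.3   77.7] (array([ 596.6, -275.8]), array([59. , 58.9]), -21.7)
2387 [ 581.2 -282.6   58.2] (array([ 593. , -276.6]), array([92.1, 49.7]), 23.7)
t 12.25 tcp [ 595.7 -276.   141.7] jaw 113.7 q6 -58.4 grip 87.3 F [ 1.1 -0.1 -0.3]
turn [ 0.001 -0.001  0.   ] shift [ 8.17  0.02 -0.06] jaw-> 113.7
```

```bash
python3 -m creep '[[0,0,0,2.5,0,0,100],[0,0,0,2.5,0,0,100],[0,0,0,2,0,0,100],[0,0,0,1.1,0,0,100],[0,0,0,0,0,0,100],[0,0,0,0,0,0,80],[0,0,0,0,0,0,70],[0,0,0,0,0,0,60]]' 30;python3 -m creep '[[0,0,0,0,0,0,50],[0,0,0,0,0,0,50],[0,0,0,0,0,0,50]]'
```

```text
time_s: 13.05
tcp_pos: [0.5963, -0.2762, 0.0619]
eef_rot: [-36.0, 89.9, -12.3]
contact_force: [-0.4, 0.1, -0.6]
gripper_width: 0.0692
time_s: 13.35
tcp_pos: [0.5959, -0.2761, 0.0614]
eef_rot: [-41.8, 89.9, -18.1]
contact_force: [0.2, 2.1, 5.3]
gripper_width: 0.0598
```

```bash
python3 -m creep '[[0,0,0,-0.3,0,0,50],[0,0,0,-0.8,0,0,50],[0,0,0,-1.5,0,0,50],[0,0,0,-2.5,0,0,50],[0,0,0,-2,0,0,50],[0,0,0,-1,0,0,50],[0,0,0,0,0,0,50],[0,0,0,0,0,0,50]]'
python3 - <<'E'
from h import *
loc("wrist",dict(post=.008),save="pics/x.png",n=1)
loc("scene",dict(post=.008),n=1)
plan(.442,-.147,.14,113.7)
E
```

```text
time_s: 14.15
tcp_pos: [0.5951, -0.2758, 0.1411]
eef_rot: [102.4, 90.0, 126.1]
contact_force: [0.2, 1.0, -3.1]
gripper_width: 0.0599
post 0.81 [449.  33. 551. 142.] ray [ 440.5 -147.3] [80.1 78.7] -83.6 | depth top 7940 [ 440.2 -146.1] [79.5 78.2] -45.6 [ 440.7 -149.4    7.7]
post 0.85 [210. 176. 244. 199.] ray [ 445.3 -143.8] [81. 77.] 48.6 | depth top 606 [ 443.9 -145.3] [79.1 77.9] 70.0 [ 445.8 -142.5    5.9]
t 14.35 tcp [ 594.9 -275.8  140.3] jaw 113.7 q6 -58.4 grip 59.8 F [-0.5  0.9 -2.4]
turn [ 0.    -0.002 -0.001] shift [ 0.03 17.94 -8.82] jaw-> 113.7
```

```bash
python3 -m creep '[[0,0,0,0,1.5,-0.8,50],[0,0,0,0,3,-1.5,50],[0,0,0,0,3.5,-1.7,50],[0,0,0,0,3.5,-1.7,50],[0,0,0,0,3.5,-1.7,50],[0,0,0,0,2,-1,50],[0,0,0,0,0.98,-0.5,50],[0,0,0,0,0,0,50]]'
python3 - <<'E'
from h import *
import cv2
p,d=r.capture("wrist");i=r.camera_info("wrist");C=cloud(i,d)
k=(np.abs(C[...,2]-.008)<.004)&(np.hypot(C[...,0]-.441,C[...,1]+.147)<.044)
print(k.sum(),rect(C[k]));cv2.imwrite("pics/w5.png",p)
s=r.capture("scene")[0]
cv2.imwrite("pics/w5.png",np.hstack([p[:,60:480],cv2.resize(s[140:210,190:260],(380,420),interpolation=2)]))
plan(.441,-.147,.06,113.7)
E
```

```text
time_s: 15.15
tcp_pos: [0.4411, -0.1466, 0.1417]
eef_rot: [-1.8, 90.0, 22.0]
contact_force: [-0.2, -0.5, -2.0]
gripper_width: 0.0596
4128 (array([ 430.4, -150.6]), array([78.8, 55.7]), -67.6)
t 15.25 tcp [ 442.6 -147.3  141.8] jaw 113.7 q6 -72.2 grip 60.2 F [ 1.  -1.1 -2.4]
turn [0.001 0.001 0.001] shift [ 8.18  0.09 -0.14] jaw-> 113.7
```

View pics/w5.png

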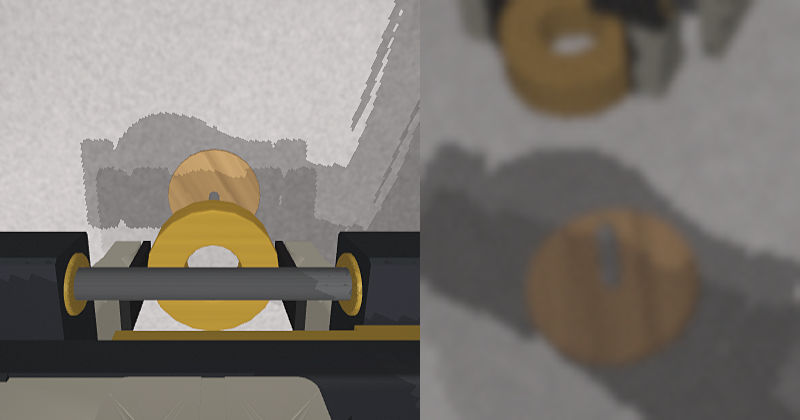

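The ring (crop col 213) is in line with the post (213,197). Lowering onto it.

```bash
python3 -m creep '[[0,0,0,2,0,0,50],[0,0,0,3,0,0,50],[0,0,0,2,0,0,50],[0,0,0,1,0,0,50],[0,0,0,0,0,0,50],[0,0,0,0,0,0,50]]'; python3 -m creep '[[0,0,0,0.5,0,0,50],[0,0,0,0.6,0,0,50],[0,0,0,0.6,0,0,50],[0,0,0,0.6,0,0,50],[0,0,0,0,0,0,50],[0,0,0,0,0,0,50]]'
python3 -c "
from h import *
plan(.4412,-.1465,.0125,113.7)"
```

```text
time_s: 15.85
tcp_pos: [0.4425, -0.1475, 0.0619]
eef_rot: [-98.9, 90.0, -75.2]
contact_force: [0.4, -0.1, -2.4]
gripper_width: 0.0597
time_s: 16.45
tcp_pos: [0.4416, -0.1472, 0.0384]
eef_rot: [169.0, 90.0, -167.3]
contact_force: [-1.0, 0.0, -3.3]
gripper_width: 0.0599
t 16.45 tcp [ 441.6 -147.2   38.4] jaw 113.7 q6 -72.2 grip 59.9 F [-1.   0.  -3.3]
turn [ 0.    -0.001 -0.   ] shift [ 2.59  0.08 -0.01] jaw-> 113.7
```

```bash
python3 -m creep '[[0,0,0,0.8,0,0,50],[0,0,0,0.7,0,0,50],[0,0,0,0.5,0,0,50],[0,0,0,0.3,0,0,50],[0,0,0,0.2,0,0,50],[0,0,0,0,0,0,50],[0,0,0,0,0,0,50]]'
```

```text
time_s: 17.15
tcp_pos: [0.4419, -0.1472, 0.0136]
eef_rot: [-33.0, 90.0, -9.3]
contact_force: [0.2, -0.0, -2.6]
gripper_width: 0.0597
```

```bash
python3 -m creep '[[0,0,0,0.1,0,0,50],[0,0,0,0.05,0,0,50],[0,0,0,0,0,0,50],[0,0,0,0,0,0,72],[0,0,0,0,0,0,80],[0,0,0,0,0,0,90],[0,0,0,0,0,0,100],[0,0,0,0,0,0,100]]'; python3 -m creep '[[0,0,0,0,0,0,100],[0,0,0,0,0,0,100],[0,0,0,-1,0,0,100],[0,0,0,-3,0,0,100],[0,0,0,-4,0,0,100],[0,0,0,-3,0,0,100],[0,0,0,-1,0,0,100],[0,0,0,0,0,0,100]]'
python3 - <<'E'
from h import *
p,d=r.capture("wrist");i=r.camera_info("wrist");C=cloud(i,d);cv2.imwrite("pics/w6.png",p)
for z in(.008,.028):
    k=(np.abs(C[...,2]-z)<.004)&(np.hypot(C[...,0]-.441,C[...,1]+.147)<.044);print(z,k.sum(),rect(C[k]))
plan(.595,-.276,.034,113.7)
E
```

```text
time_s: 17.95
tcp_pos: [0.4418, -0.1472, 0.0121]
eef_rot: [-39.7, 90.0, -16.0]
contact_force: [-0.1, -0.5, -0.5]
gripper_width: 0.0859
time_s: 18.75
tcp_pos: [0.4428, -0.1471, 0.1341]
eef_rot: [-19.6, 89.8, 4.1]
contact_force: [-0.4, 0.3, -0.0]
gripper_width: 0.0875
0.008 2810 (array([ 438.7, -145.6]), array([79. , 78.8]), -12.0)
0.028 3539 (array([ 440.6, -146.8]), array([58.9, 58.9]), 69.6)
t 18.8 tcp [ 441.8 -147.1  132.6] jaw 113.7 q6 -72.2 grip 87.8 F [-0.1  0.5 -0.6]
turn [-0.     0.002  0.   ] shift [  9.86 -17.96   8.84] jaw-> 113.7
```

The ring lies flat over the post, within 3 mm. Back to the bars.

```bash
python3 -m creep '[[0,0,0,-0.7,-1.5,0.8,100],[0,0,0,0,-3,1.5,100],[0,0,0,0,-3.5,1.7,100],[0,0,0,0,-3.5,1.7,100],[0,0,0,0,-3.5,1.7,100],[0,0,0,0,-2,1,100],[0,0,0,0,-0.96,0.44,100],[0,0,0,0,0,0,100]]'
python3 - <<'E'
from h import *
p,d=r.capture("wrist");i=r.camera_info("wrist");C=cloud(i,d);cv2.imwrite("pics/w6.png",p)
for z in(.057,.032):
    k=(np.abs(C[...,2]-z)<.004)&(np.hypot(C[...,0]-.595,C[...,1]+.276)<.065);print(z,k.sum(),rect(C[k]))
plan(.595,-.276,.036,113.7)
E
```

```text
time_s: 19.6
tcp_pos: [0.5944, -0.2765, 0.1366]
eef_rot: [144.6, 89.8, 168.3]
contact_force: [0.1, -0.6, -0.4]
gripper_width: 0.0877
0.057 4833 (array([ 590.5, -277.1]), array([89.1, 29.1]), 23.8)
0.032 3467 (array([ 592.8, -276.2]), array([93.2, 60.1]), 23.9)
t 19.65 tcp [ 593.8 -275.9  137.1] jaw 113.7 q6 -58.4 grip 87.5 F [-0.6  0.2  0.5]
turn [-0.001 -0.002 -0.002] shift [10.11 -0.06  0.1 ] jaw-> 113.7
```

View pics/w6.png

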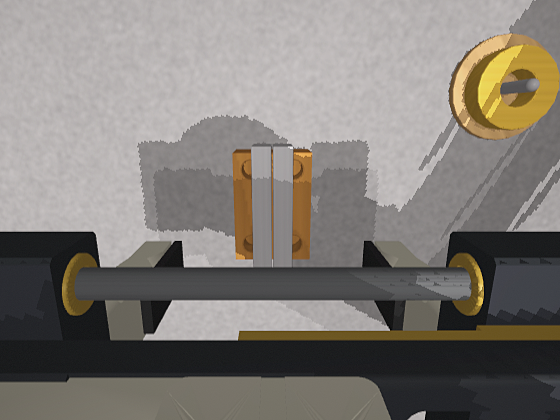

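The pair is intact at cols 252 to 293 (centre 272), between the fingers. The ring is on the post at (517,87). Descend to z≈36 mm and grip with 45 N.

```bash
python3 -m creep '[[0,0,0,2.5,0.04,0.13,100],[0,0,0,3,0,0,100],[0,0,0,2.5,0,0,100],[0,0,0,1.5,0,0,100],[0,0,0,0.6,0,0,100],[0,0,0,0,0,0,80],[0,0,0,0,0,0,60],[0,0,0,0,0,0,50]]' 45;python3 -m creep '[[0,0,0,0,0,0,42],[0,0,0,0,0,0,38],[0,0,0,0,0,0,35],[0,0,0,0,0,0,30],[0,0,0,0,0,0,20],[0,0,0,0,0,0,20],[0,0,0,0,0,0,20]]'
```

```text
time_s: 20.45
tcp_pos: [0.5968, -0.2753, 0.0395]
eef_rot: [-36.6, 89.9, -12.9]
contact_force: [0.6, -0.1, -0.4]
gripper_width: 0.0687
time_s: 21.15
tcp_pos: [0.596, -0.2753, 0.0381]
eef_rot: [-61.9, 90.0, -38.2]
contact_force: [0.6, -0.6, 0.3]
gripper_width: 0.0277
```

```bash
python3 -m creep '[[0,0,0,-0.3,0,0,20],[0,0,0,-0.7,0,0,20],[0,0,0,-1.2,0,0,20],[0,0,0,-2,0,0,20],[0,0,0,-2.5,0,0,20],[0,0,0,-2.5,0,0,20],[0,0,0,-1,0,0,20],[0,0,0,0,0,0,20]]'
python3 - <<'E'
from h import *
loc("top",dict(rack=.006),n=4)
loc("scene",dict(rack=.006),n=4)
p,d=r.capture("wrist");cv2.imwrite("pics/w7.png",p)
plan(.605,.267,.15,80)
E
```

```text
time_s: 21.95
tcp_pos: [0.5969, -0.2753, 0.1423]
eef_rot: [-33.3, 89.8, -9.6]
contact_force: [-0.2, 0.3, -4.0]
gripper_width: 0.0278
rack 0.86 [144. 249. 180. 300.] ray [201.3 378.9] [128.8  62.5] -14.9 | depth top 885 [201.  380.1] [124.8  62.2] -15.7 [202.5 379.3   5.8]
rack 0.73 [199. 112. 223. 160.] ray [607.2 266.9] [131.7  64.6] -10.5 | depth top 768 [606.2 266.5] [129.5  64. ] -8.9 [609.7 266.2   5.6]
rack 0.92 [260. 320. 330. 378.] ray [607.8 265.5] [132.4  64.9] -8.5 | depth top 1894 [609.  263.6] [128.8  62.7] -8.9 [610.1 265.3   4.6]
rack 0.8 [427. 239. 492. 282.] ray [203.9 378.4] [137.3  61.5] -17.3 | depth top 1345 [205.5 377.9] [130.9  61.1] -17.7 [205.  379.    4.6]
rack 0.74 [340. 209. 405. 251.] ray [281.3 194.9] [137.8  67.6] -18.9 | depth top 1193 [282.6 192.3] [130.2  65.7] -19.6 [283.  195.2   4.4]
t 22.2 tcp [ 595.1 -274.9  138.5] jaw 113.7 q6 -58.5 grip 27.6 F [-0.1  0.4 -3.4]
turn [ 0.588 -0.002 -0.001] shift [-1.15 53.54 -8.43] jaw-> 80.0
```

View pics/w7.png

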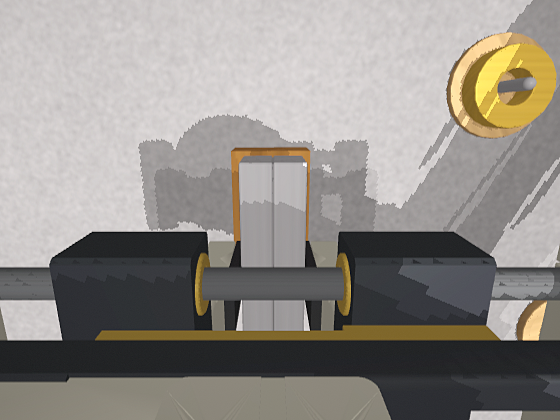

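Both bars are gripped and lifted level (cols 240 to 307). Turning to the rack.

```bash
python3 -m creep '[[0.06,0,0,-0.3,0,0,20],[0.1,0,0,-0.5,0,0,20],[0.13,0,0,0,0,0,20],[0.13,0,0,0,0,0,20],[0.1,0,0,0,0,0,20],[0.05,0,0,0,0,0,20],[0,0,0,0,0,0,20]]'
python3 -c "
from h import *
plan(.6075,.266,.145,81)"
```

```text
time_s: 22.9
tcp_pos: [0.5954, -0.275, 0.1468]
eef_rot: [176.3, 89.9, 167.3]
contact_force: [-0.0, 0.3, -3.8]
gripper_width: 0.0274
t 22.9 tcp [ 595.4 -275.   146.8] jaw 81.0 q6 -91.2 grip 27.4 F [-0.   0.3 -3.8]
turn [ 0.    -0.002 -0.   ] shift [ 0.18 53.63 -7.27] jaw-> 81.0
```

```bash
python3 -m creep '[[0,0,0,0,1.5,-0.2,20],[0,0,0,0,3,-0.4,20],[0,0,0,0,3.8,-0.5,20],[0,0,0,0,3.8,-0.5,20],[0,0,0,0,3.8,-0.5,20],[0,0,0,0,3.8,-0.5,20],[0,0,0,0,3.8,-0.5,20],[0,0,0,0,3.8,-0.5,20]]';python3 -m creep '[[0,0,0,0,3.8,-0.5,20],[0,0,0,0,3.8,-0.5,20],[0,0,0,0,3.8,-0.5,20],[0,0,0,0,3.8,-0.5,20],[0,0,0,0,3.8,-0.5,20],[0,0,0,0,3.6,-0.5,20],[0,0,0,0,2.5,-0.6,20],[0,0,0,0,1.2,-0.5,20]]';python3 -m creep '[[0,0,0,0,0,0,20],[0,0,0,0,0,0,20],[0,0,0,0,0,0,20]]'
python3 - <<'E'
from h import *
plan(.6075,.266,.06,81)
loc("wrist",dict(rack=.006),n=2,save="pics/w8.png")
E
```

```text
time_s: 23.7
tcp_pos: [0.6023, 0.0022, 0.1479]
eef_rot: [-175.9, 90.0, 175.3]
contact_force: [1.1, 0.2, -3.1]
gripper_width: 0.027
time_s: 24.5
tcp_pos: [0.6025, 0.269, 0.1473]
eef_rot: [-148.6, 90.0, -157.4]
contact_force: [-0.3, 0.0, -3.8]
gripper_width: 0.0277
time_s: 24.8
tcp_pos: [0.6031, 0.2653, 0.148]
eef_rot: [-129.3, 90.0, -138.2]
contact_force: [0.6, -1.1, -3.3]
gripper_width: 0.0274
t 24.8 tcp [603.1 265.3 148. ] jaw 81.0 q6 -139.6 grip 27.4 F [ 0.6 -1.1 -3.3]
turn [ 0.001 -0.     0.   ] shift [8.8  0.13 0.43] jaw-> 81.0
rack 0.95 [237. 127. 309. 161.] ray [558.4 272.6] [60.3 27.7] 81.0 | depth top 1763 [560.3 272.5] [60.  23.6] 80.8 [558.6 273.1   6.3]
```

View pics/w8.png

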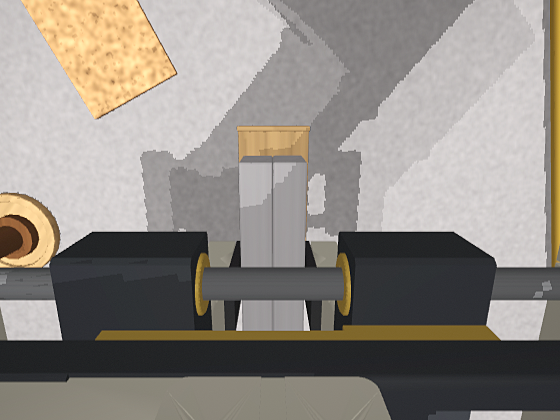

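Rack near end shows at cols 237 to 309, row 127, and the bars are in line at cols 240 to 307. The rack centre works out to about (608,265) at −9.1°. Pad and dish are at the left. Check the bar end, then lower.

```bash
python3 -m creep '[[0,0,0,2.5,-0.04,0.48,20],[0,0,0,3,0,0,20],[0,0,0,2.5,0,0,20],[0,0,0,1.5,0,0,20],[0,0,0,0.6,0,0,20],[0,0,0,0,0,0,20],[0,0,0,0,0,0,20]]'
python3 - <<'E'
from h import *
plan(.6078,.2652,.012,81)
p,d=r.capture("wrist");C=cloud(r.camera_info("wrist"),d)
x=r.get_state()["tcp_pos"];a=np.radians(-9);L=np.array([np.cos(a),np.sin(a)]);W=np.array([-L[1],L[0]])
D=C[...,:2]-[.608,.265];l=D@L;w=D@W
for n,lo,hi in(("bartop",.052,.075),("floor",.003,.009),("cheek",.013,.02)):
    k=(C[...,2]>lo)&(C[...,2]<hi)&(abs(w)<.034)&(abs(l)<.08)
    if k.sum(): print(n,k.sum(),np.round(np.percentile(l[k],[1,99])*1000,1),np.round(np.percentile(w[k],[1,99])*1000,1),np.median(C[k][:,2]))
E
```

```text
time_s: 25.6
tcp_pos: [0.6088, 0.2655, 0.0483]
eef_rot: [36.7, 89.9, 27.8]
contact_force: [0.3, -0.2, -3.3]
gripper_width: 0.0274
t 25.6 tcp [608.8 265.5  48.3] jaw 81.1 q6 -139.3 grip 27.4 F [ 0.3 -0.2 -3.3]
turn [ 0.001  0.001 -0.001] shift [ 3.63 -0.05 -0.09] jaw-> 81.0
bartop 10432 [-49.6  26.4] [-24.6  26.6] 0.06746524353850034
floor 5831 [-60.   54.8] [-29.3  29.9] 0.006381191120419283
cheek 979 [-64.6  62.2] [-28.7  29.2] 0.016159061418783136
```

Bars start at −49.6 mm and the rack cheek is at −64.6, so the pair is centred. Lower gently.

```bash
python3 -m creep '[[0,0,0,0.8,0,0,20],[0,0,0,0.9,0,0,20],[0,0,0,0.8,0,0,20],[0,0,0,0.5,0,0,20],[0,0,0,0.3,0,0,20],[0,0,0,0,0,0,20],[0,0,0,0,0,0,20]]';python3 -m creep '[[0,0,0,0.15,0,0,20],[0,0,0,0.1,0,0,20],[0,0,0,0.05,0,0,20],[0,0,0,0,0,0,20]]'
```

```text
time_s: 26.35
tcp_pos: [0.608, 0.2652, 0.0141]
eef_rot: [-5.6, 90.0, -14.6]
contact_force: [-0.4, 0.2, -4.0]
gripper_width: 0.0274
time_s: 26.75
tcp_pos: [0.6082, 0.2653, 0.0121]
eef_rot: [34.7, 89.9, 25.8]
contact_force: [-2.9, -0.7, 5.4]
gripper_width: 0.0275
```

```bash
python3 -m creep '[[0,0,0,0,0,0,34],[0,0,0,0,0,0,38],[0,0,0,0,0,0,45],[0,0,0,0,0,0,55],[0,0,0,0,0,0,65],[0,0,0,0,0,0,70],[0,0,0,0,0,0,70]]';python3 -m creep '[[0,0,0,-0.5,0,0,70],[0,0,0,-1.5,0,0,70],[0,0,0,-3,0,0,80],[0,0,0,-3.5,0,0,100],[0,0,0,-3,0,0,100],[0,0,0,-1.5,0,0,100],[0,0,0,0,0,0,100]]'
python3 - <<'E'
from h import *
p,d=r.capture("wrist");C=cloud(r.camera_info("wrist"),d)
a=np.radians(-9);L=np.array([np.cos(a),np.sin(a)]);W=np.array([-L[1],L[0]])
D=C[...,:2]-[.608,.265];l=D@L;w=D@W
for n,lo,hi in(("bartop",.027,.036),("floor",.003,.009),("cheek",.013,.02)):
    k=(C[...,2]>lo)&(C[...,2]<hi)&(abs(w)<.034)&(abs(l)<.08)
    if k.sum(): print(n,k.sum(),np.round(np.percentile(l[k],[1,99])*1000,1),np.round(np.percentile(w[k],[1,99])*1000,1),np.median(C[k][:,2]),rect(C[k]))
plan(.595,-.276,.14,113.7)
E
```

```text
time_s: 27.45
tcp_pos: [0.6079, 0.2651, 0.011]
eef_rot: [-109.1, 90.0, -118.1]
contact_force: [-0.4, 0.1, 0.4]
gripper_width: 0.0601
time_s: 28.15
tcp_pos: [0.6093, 0.2661, 0.1451]
eef_rot: [44.1, 89.7, 35.2]
contact_force: [-0.5, 1.1, -0.8]
gripper_width: 0.0869
bartop 4136 [-50.1  47. ] [-14.2  13.2] 0.028997950008970545 (array([606.7, 264.7]), array([99.2, 28. ]), -8.9)
floor 4730 [-61.3  58.4] [-30.4  28.7] 0.00413513239469741 (array([606.7, 264.4]), array([120.4,  59.9]), -9.0)
cheek 574 [-65.5  61.3] [-29.9  28.3] 0.013958935070178036 (array([605.8, 264.3]), array([126.9,  59.4]), -9.0)
t 28.2 tcp [608.3 265.5 142.9] jaw 81.0 q6 -139.3 grip 87.4 F [-0.8 -0.1  0.3]
turn [-0.57   0.002 -0.002] shift [  0.29 -49.05 -22.99] jaw-> 113.7
```

The bars lie centred on edge in the rack. Back for the block.

```bash
python3 -m creep '[[0,0,0,0,-1.5,0.2,100],[0,0,0,0,-3,0.4,100],[0,0,0,0,-3.8,0.5,100],[0,0,0,0,-3.8,0.5,100],[0,0,0,0,-3.8,0.5,100],[0,0,0,0,-3.8,0.5,100],[0,0,0,0,-3.8,0.5,100],[0,0,0,0,-3.8,0.5,100]]';python3 -m creep '[[0,0,0,0,-3.8,0.5,100],[0,0,0,0,-3.8,0.5,100],[0,0,0,0,-3.8,0.5,100],[0,0,0,0,-3.8,0.5,100],[0,0,0,0,-3.8,0.5,100],[0,0,0,0,-3.6,0.5,100],[0,0,0,0,-2.5,0.6,100],[0,0,0,0,-1.2,0.5,100]]';python3 -m creep '[[-0.1,0,0,0,0,0,100],[-0.14,0,0,0,0,0,100],[-0.14,0,0,0,0,0,100],[-0.12,0,0,0,0,0,100],[-0.07,0,0,0,0,0,100],[0,0,0,0,0,0,100],[0,0,0,0,0,0,100]]'
python3 - <<'E'
from h import *
p,d=r.capture("wrist");C=cloud(r.camera_info("wrist"),d);cv2.imwrite("pics/w9.png",p)
k=(np.abs(C[...,2]-.032)<.004)&(np.hypot(C[...,0]-.595,C[...,1]+.276)<.07);print(k.sum(),rect(C[k]))
plan(.5955,-.2755,.008,113.7)
E
```

```text
time_s: 29.0
tcp_pos: [0.5996, -0.0124, 0.1397]
eef_rot: [-158.9, 89.9, -167.9]
contact_force: [-0.6, -0.9, 0.0]
gripper_width: 0.0875
time_s: 29.8
tcp_pos: [0.5988, -0.2788, 0.1393]
eef_rot: [178.8, 89.8, 169.7]
contact_force: [0.7, 0.2, -0.3]
gripper_width: 0.0879
time_s: 30.5
tcp_pos: [0.6001, -0.2761, 0.1403]
eef_rot: [140.8, 89.9, 164.3]
contact_force: [0.9, -0.2, 0.5]
gripper_width: 0.0876
7091 (array([ 596.4, -275.5]), array([86.6, 60.2]), 23.9)
t 30.55 tcp [ 600.3 -276.1  140.5] jaw 113.6 q6 -58.6 grip 87.6 F [ 0.1  0.4 -0.1]
turn [-0.002 -0.001 -0.001] shift [13.25  0.25 -0.41] jaw-> 113.7
```

View pics/w9.png

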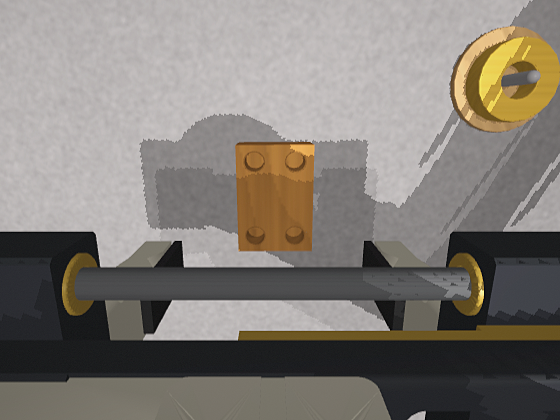

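The block stands clear at (275,197), between the fingers. Grip it.

```bash
python3 -m creep '[[-0.004,0,0,2,0.2,-0.32,100],[0,0,0,3,0,0,100],[0,0,0,3,0,0,100],[0,0,0,2.5,0,0,100],[0,0,0,1.5,0,0,100],[0,0,0,0.7,0,0,100],[0,0,0,0.3,0,0,100],[0,0,0,0,0,0,100]]' 25;python3 -m creep '[[0,0,0,0,0,0,85],[0,0,0,0,0,0,75],[0,0,0,0,0,0,70],[0,0,0,0,0,0,60],[0,0,0,0,0,0,50],[0,0,0,0,0,0,50],[0,0,0,0,0,0,50]]'
python3 -c "
from h import *
plan(.5964,-.2755,.01,113.8)
loc('top',dict(pad=.006),n=1);loc('scene',dict(pad=.006),n=1)"
```

```text
time_s: 31.35
tcp_pos: [0.5974, -0.2759, 0.0116]
eef_rot: [-42.1, 90.0, -18.2]
contact_force: [0.8, 0.7, 0.2]
gripper_width: 0.0873
time_s: 32.05
tcp_pos: [0.597, -0.2758, 0.0115]
eef_rot: [-41.7, 90.0, -17.8]
contact_force: [-1.9, 0.8, 4.0]
gripper_width: 0.06
t 32.05 tcp [ 597.  -275.8   11.5] jaw 113.9 q6 -58.2 grip 60.0 F [-1.9  0.8  4. ]
turn [0.003 0.    0.   ] shift [ 0.15  0.05 -0.05] jaw-> 113.8
pad 0.61 [283. 241. 330. 291.] ray [456.3 149.3] [109.3  79.2] 19.4 | depth top 1490 [454.  148.3] [110.   80.1] 18.7 [457.  150.5   4.4]
```

```bash
python3 -m creep '[[0,0,0,-0.3,0,0,50],[0,0,0,-0.8,0,0,50],[0.02,0,0,-1.5,0,0,50],[0.03,0,0,-2.5,0,0,50],[0.03,0,0,-3,0,0,50],[0.02,0,0,-2.5,0,0,50],[0,0,0,-1.2,0,0,50],[0,0,0,0,0,0,50]]'
python3 -c "
from h import *
plan(.453,.1495,.13,108)"
```

```text
time_s: 33.05
tcp_pos: [0.598, -0.2761, 0.1317]
eef_rot: [-29.8, 89.8, -11.6]
contact_force: [0.2, 0.1, -1.1]
gripper_width: 0.06
t 33.05 tcp [ 598.  -276.1  131.7] jaw 108.2 q6 -63.9 grip 60.0 F [ 0.2  0.1 -1.1]
turn [0.004 0.004 0.002] shift [ 0.17 44.95 -0.64] jaw-> 108.0
```

```bash
python3 -m creep '[[0.004,0,0,0,1.5,0,50],[0,0,0,0,3,0,50],[0,0,0,0,3.8,0,50],[0,0,0,0,3.8,0,50],[0,0,0,0,3.8,0,50],[0,0,0,0,3.8,0,50],[0,0,0,0,3.8,0,50],[0,0,0,0,3.8,0,50]]';python3 -m creep '[[0,0,0,0,3.8,0,50],[0,0,0,0,3.8,0,50],[0,0,0,0,3.6,-0.2,50],[0,0,0,0,3,-0.2,50],[0,0,0,0,2.4,-0.2,50],[0,0,0,0,1.1,0,50],[0,0,0,0,0,0,50],[0,0,0,0,0,0,50]]'
cat > chk.py <<'E'
from h import *
plan(.453,.1495,.018,108)
p,d=r.capture("wrist");C=cloud(r.camera_info("wrist"),d);cv2.imwrite("pics/w10.png",p)
a=np.radians(18);L=np.array([np.cos(a),np.sin(a)]);W=np.array([-L[1],L[0]])
D=C[...,:2]-[.453,.1495];l=D@L;w=D@W;z0=r.get_state()["tcp_pos"][2]
for n,lo,hi in(("block",z0+.015,z0+.027),("pad",.004,.01)):
    k=(C[...,2]>lo)&(C[...,2]<hi)&(abs(w)<.06)&(abs(l)<.08)
    if k.sum(): print(n,k.sum(),np.round(np.percentile(l[k],[1,99])*1000,1),np.round(np.percentile(w[k],[1,99])*1000,1),rect(C[k]))
E
python3 chk.py
```

```text
time_s: 33.85
tcp_pos: [0.5104, -0.0147, 0.1276]
eef_rot: [172.6, 89.9, -169.4]
contact_force: [0.5, -0.5, -1.0]
gripper_width: 0.0597
time_s: 34.65
tcp_pos: [0.4517, 0.15, 0.1284]
eef_rot: [-160.2, 89.9, -142.2]
contact_force: [0.6, -0.4, -1.5]
gripper_width: 0.0597
t 34.65 tcp [451.7 150.  128.4] jaw 108.0 q6 -114.1 grip 59.7 F [ 0.6 -0.4 -1.5]
turn [ 0.    -0.001  0.001] shift [11.04 -0.08  0.11] jaw-> 108.0
block 16146 [-44.9  23.6] [-38.7  40.6] (array([443.3, 147.1]), array([92.8, 73.4]), -75.5)
pad 2978 [-52.5 -29.4] [-39.4  38.7] (array([414.2, 136.6]), array([80.1, 23.4]), -72.0)
```

View pics/w10.png

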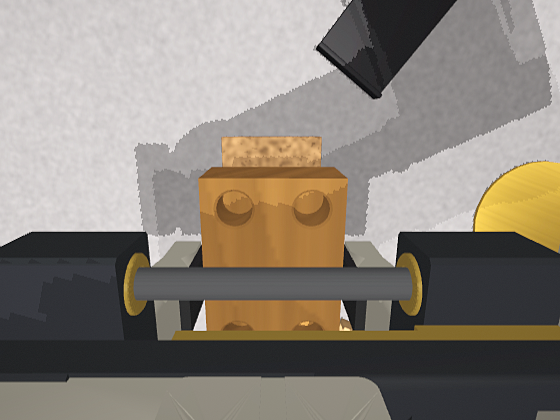

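The block lines up over the cork pad: pad edge at −52.5, block edge at −44.9, and the angles agree. Lower.

```bash
python3 -m creep '[[0,0,0,2,-0.03,0.2,50],[0,0,0,3,0,0,50],[0,0,0,2.5,0,0,50],[0,0,0,1.5,0,0,50],[0,0,0,0.7,0,0,50],[0,0,0,0.4,0,0,50],[0,0,0,0.3,0,0,50],[0,0,0,0,0,0,50]]';python3 -m creep '[[0,0,0,0.2,0,0,50],[0,0,0,0.2,0,0,50],[0,0,0,0,0,0,50],[0,0,0,0,0,0,50]]'
```

```text
time_s: 35.5
tcp_pos: [0.4545, 0.1507, 0.0253]
eef_rot: [21.4, 90.0, 39.4]
contact_force: [-0.3, -0.2, -1.9]
gripper_width: 0.0597
time_s: 35.9
tcp_pos: [0.4542, 0.1508, 0.0212]
eef_rot: [25.0, 90.0, 42.9]
contact_force: [-0.5, -0.2, -2.0]
gripper_width: 0.0597
```

```bash
python3 -m creep '[[0,0,0,0.15,0,0,50],[0,0,0,0.1,0,0,50],[0,0,0,0.05,0,0,50],[0,0,0,0,0,0,50]]';python3 -m creep '[[0,0,0,0.05,0,0,50],[0,0,0,0.05,0,0,50],[0,0,0,0,0,0,50]]'
```

```text
time_s: 36.3
tcp_pos: [0.4541, 0.1507, 0.0179]
eef_rot: [-156.9, 90.0, -138.9]
contact_force: [-0.1, 0.1, -0.5]
gripper_width: 0.0599
time_s: 36.6
tcp_pos: [0.4542, 0.1508, 0.0174]
eef_rot: [-1.2, 90.0, 16.7]
contact_force: [-0.9, 0.8, 4.1]
gripper_width: 0.0603
```

Contact. Release and retreat.

```bash
python3 -m creep '[[0,0,0,0,0,0,72],[0,0,0,0,0,0,78],[0,0,0,0,0,0,88],[0,0,0,0,0,0,100],[0,0,0,0,0,0,100],[0,0,0,0,0,0,100],[0,0,0,0,0,0,100]]';python3 -m creep '[[0,0,0,-0.5,0,0,100],[0,0,0,-1.5,0,0,100],[0,0,0,-3,0,0,100],[0,0,0,-4,0,0,100],[0,0,0,-4,0,0,100],[0,0,0,-4,0,0,100],[0,0,0,-2,0,0,100],[0,0,0,0,0,0,100]]'
python3 - <<'E'
from h import *
plan(.453,.1495,.2,108)
p,d=r.capture("wrist");C=cloud(r.camera_info("wrist"),d)
for z in(.038,.006):
    k=(np.abs(C[...,2]-z)<.004)&(np.hypot(C[...,0]-.453,C[...,1]-.15)<.07);print(z,k.sum(),rect(C[k]))
s,d=r.capture("scene");cv2.imwrite("pics/end.png",cv2.resize(s,(800,600)))
loc("scene",dict(bell=0),n=1)
C=cloud(r.camera_info("scene"),d)
for n,c,z,R_ in(("plug",(.602,.028),.066,.03),("ring",(.441,-.147),.028,.04),("bars",(.608,.265),.031,.06),("block",(.453,.15),.038,.06)):
    k=(np.abs(C[...,2]-z)<.006)&(np.hypot(C[...,0]-c[0],C[...,1]-c[1])<R_);print(n,k.sum(),rect(C[k]) if k.sum()>4 else "")
E
```

```text
time_s: 37.3
tcp_pos: [0.4542, 0.1507, 0.017]
eef_rot: [-153.1, 90.0, -135.1]
contact_force: [-0.2, -0.6, -0.1]
gripper_width: 0.0873
time_s: 38.1
tcp_pos: [0.4557, 0.1516, 0.211]
eef_rot: [17.1, 89.6, 35.1]
contact_force: [0.2, 0.1, -0.7]
gripper_width: 0.0876
t 38.1 tcp [455.7 151.6 211. ] jaw 108.0 q6 -114.0 grip 87.6 F [ 0.2  0.1 -0.7]
turn [ 0.     0.006 -0.002] shift [ 1.1  -0.12 -0.32] jaw-> 108.0
0.038 4710 (array([452. , 150.1]), array([86.2, 60.1]), 18.0)
0.006 2024 (array([451.2, 148.6]), array([105. ,  80.1]), 18.0)
bell 0.72 [377. 282. 427. 339.] ray [392.1 356.4] [126.2  99.1] 44.4 | depth top 348 [402.4 365.6] [98.  97.3] 12.9 [428.  377.4   3.6]
plug 98 (array([605.7,  29.2]), array([23.6, 23. ]), -60.5)
ring 327 (array([ 445.4, -146.2]), array([61.6, 57.8]), 80.5)
bars 767 (array([609.5, 264.9]), array([101.4,  29.1]), -8.6)
block 890 (array([455.5, 149.9]), array([89.6, 61.6]), 18.2)
```

View pics/end.png

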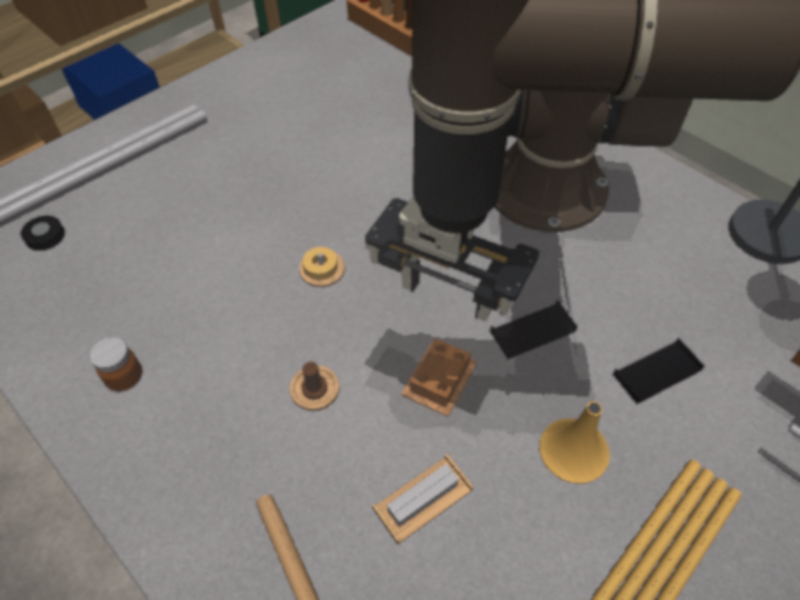

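The final view shows the plug in the dish (313,382), ring on the post (321,264), bars in the rack (424,492), block on the pad (440,373), and the bell untouched (574,448).

```bash
python3 -c "
from plant import r
print(r.close_job())"
```

```text
the job is handed in; nothing more can be done
None
```

All five placings are done in order and the job is handed in at about 38 s of simulated time, with no verdict reported. The plug is in the dish, the ring over the post, the bar pair on edge in the light-wood rack, and the block on the pad. The bell and both black look-alike racks were left alone.

| Thing | Last check | Allowed |
|---|---|---|
| Plug | About 2 mm from dish centre, top at about 66 mm (upright) | 13 mm |
| Ring | About 2–3 mm from post centre, flat on the base | 11 mm |
| Bars | Within about 1–2 mm of rack centre, angles agree | 14 mm along, 22 mm across, 0.15 rad |
| Block | Within about 2 mm of pad centre, both at 18.0° | 13 mm, 0.2 rad |
| Bell | Within measuring noise of where it started | 15 mm |

Two things disagreed along the way:
- **Plug contact:** it touched down about 3 mm early, with up to about 26 N on the wrist. I took this for a slight tilt or slip in the grip; it stood upright after release.
- **Camera offset:** the scene camera read about 3–5 mm further in x than the wrist camera throughout, so I relied on the wrist camera for the placings.

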